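# Refit the square drive shaft of the fruit mill

### The arm

A 6-joint arm with a two-finger parallel gripper is mounted at the origin on the work surface. World frame = base frame: x ahead of the robot, y to its left, z up, the work surface at z = 0. Lengths are in m, angles in rad, forces in N, time in s.
With the tool pointing down it reaches from about 0.3 to 0.875 m from the base axis. Payload 6.4 kg.
Tool frame: the origin (TCP) lies at the very end of the fingers, on their centre line; the grasp point (between the pads) lies 19 mm behind it; z points along the fingers, y is the line along which they close (so a half turn about z gives the same grasp; the last joint's range is limited). The gripper opens to 85 mm and grips with 20 to 120 N. Pads are 22 mm wide; open, the fingers measure 114 mm over their backs; the gripper's body (76 mm by 85 mm) begins 54 mm behind the grasp point. The pads swing forward as they close: fully open they stand 13 mm farther back than shut.
Start: joints at [0.946, 0.181, 1.607, -0, 1.354, -0.206], TCP at [0.234, 0.525, 0.195] pointing down, gripper open.
Joint ranges: [-2.99, 2.99], [-0.89, 2.07], [0.3, 2.58], [-1.14, 4.28], [0, 2.63], [-3.12, 3.12]. Speed limits (rad/s): [2.57, 2.57, 3.01, 3.14, 3.14, 3.14].

### API

Orientations are given as a unit quaternion [w, x, y, z].
In Python, from bench import ctrl gives the robot as it stands.
- The arm moves only by the tool jog_arm, never from a script. Its argument "series" is a list that holds one entry, the list of rows, each a list of 7 numbers: the shift along the tool's x, y, z in mm, then the turn, a rotation vector about the tool's x, y, z in rad, then the finger opening in mm, from 0 to 85.4. In form: [[[tx, ty, tz, rx, ry, rz, gripper], ...]]. A call has exactly 10 rows; each row shifts and turns the commanded pose from where the row before left it, along the tool's axes as they then stand; what a row does not reach is not made up. A row lasts 1/10 s, in which the tool goes at most 50 mm and 8.59 degrees, less where a joint would pass 70% of its speed; a pose out of reach is approached as far as the arm can. A call with a gripper value outside its range is refused whole. The fingers move at their own pace and stop on an object; the grip force is fixed at half the most. Time passes only in rows, so rows that do not move let the fingers close, or fill a call up. It gives the time, the measured TCP pose, the force, the opening and the grip force at its end, in the units of the state.
- ctrl.get_obs(): the state, without advancing time (a new reading comes with each control period).
- ctrl.camera(name): name is "side" or "top" or "wrist"; returns a dict with "frame" (384x512x3 uint8, blue, green, red), "z_map" (384x512 float32, m along the optical axis (not along the pixel's ray), 0 where there is no reading), "fx", "fy", "cx", "cy" (pixels), "xyz" and "rotation" of the camera in the world. Camera axes: x right, y down, z forward; pixel columns grow to the right and rows downward; lengths in m; the calibration is good to about 2 mm. A picture is of the moment at which its call begins.
- ctrl.hand_in(): hands the job in; it is judged then, once.
The state is a dict: "time_s": time; "q": joint angles; "dq": joint speeds; "joint_efforts": joint torques, N m; "eef_pos": TCP position; "eef_rot": TCP orientation; "wrist_force": force on the tool from outside, world axes, zero at the start; "torque": the same for the moment, N m; "opening": opening from 0.0 (shut) to 1.0 (fully open); "grasp_force": force on a finger pad.
Only numpy, scipy, OpenCV 4.12 (cv2) and the standard library are available. Lean on these libraries where they do the work, as an engineer would, in place of code of your own. Each camera call takes 0.05 s, during which the arm holds its last target. There are 200 camera calls.

### The job

Lift the drive shaft by its orange grip out of the wooden block and lower it upright through the brass guide bush of the fruit mill. Rest its tip lightly on the hidden rotor hub and turn it until the square finds the square socket, then ease it down, never letting it drop or pushing hard on the mill (stay well under 40 N, bumps included, so go slowly near contact), until its shoulder is fully home on the bush, and let go. Leave the jars, the spoon, the jar lid and the rubber ring where they are.

Things in the scene. Friction and masses are not known exactly. Their poses are not given: they have to be found in the camera images.
- shaft: Loose steel drive shaft, about 0.28 kg, upright in the block. Origin on its axis at the underside of the shoulder disc (47 mm diameter, 6 mm thick); z up along it. Below: square shank 16 x 16 mm (sides along the shaft's x and y), 70 mm long, square-cut end. Above the shoulder: orange flat grip 46 mm (x) by 14 mm (y), 6 to 52 mm above the origin. Any quarter turn fits the socket.
- shaft_grip (a point): Point to grip, on the shaft's axis 33 mm above its origin: from above, closing along the shaft's y across the 14 mm. Its x, y, z axes are the shaft's.
- shaft_tip (a point): Centre of the shank's lower end face, 70 mm below the shaft's origin.
- block: Fixed wooden parking block 100 x 100 mm, 82 mm high, with a 27 mm square through hole in which the shaft hangs, its shoulder resting on the block's top; the shaft's yaw differs from the block's. Origin at the centre of its underside.
- mill: Fixed fruit mill, origin under its centre on the table, z up. Steel bowl 192 mm across, rim 110 mm high; red bridge over it along the mill's x, 216 mm long, 34 mm wide, top 113 mm high; upright brass guide bush in the bridge on the bowl's axis: round bore 24 mm from 86 to 116 mm above the table, then a funnel widening to 33 mm inside, 46 mm outside at its rim, 126 mm high.
- mill_seat (a point): Centre of the bush's mouth, on the bush axis, 126 mm above the table. The shaft's origin coincides with it when the shaft is fully home; z up.
- mill_hub (a point): On the bush axis, 46 mm below mill_seat: centre of the top of the rotor hub, a 40 x 40 mm steel block with a 17.8 mm square through socket, 30 mm deep, sides parallel to the block's. The rotor's angle is unknown (not this point's, nor the paddles'); feel for it: the square enters only within about 6 degrees. Stiff: 0.25 N m to turn. Unmatched, the shaft stops 24 mm short.
- jar_a: Loose jar of dark preserve, 76 mm diameter, 110 mm high. Origin under its centre. Leave alone.
- jar_b: Loose jar of red preserve, 76 mm diameter, 110 mm high. Origin under its centre. Leave alone.
- jar_c: Loose jar of honey, 76 mm diameter, 110 mm high. Origin under its centre. Leave alone.
- spoon: Loose steel spoon with a wooden handle, about 190 mm long, lying on the table. Leave alone.
- gasket: Loose orange rubber jar ring, 72 mm diameter, 6 mm high, on the table. Leave alone.
- jarlid: Loose steel jar lid, 72 mm diameter, 12 mm high, on the table. Leave alone.

How it is judged:
On the way, in this order (a step that is already met when the one before it is completed fails the run):
1. the shaft is lifted clear of the wooden block (tip above 100 mm) (height (world z) of shaft_tip above 0.1 m), for 0.1 s.
2. the tip is inside the guide bush, on its axis (horizontal distance between shaft_tip and mill_seat below 0.005 m and z of shaft_tip in the frame of mill_seat below -0.012 m), for 0.1 s.
At the end, for the whole second after the job is handed in: The shaft sits fully home in the mill, its origin within 4 mm of the bush's mouth centre, its axis within 0.06 rad of the bush's, at rest and released (distance between shaft and mill_seat below 0.004 m and angle between the z axis of shaft and the z axis of mill_seat, either way round below 0.06 rad and linear speed of shaft below 0.02 m/s and contact force between the fingers and shaft below 0.1 N); the robot touches nothing.
It fails at once if more than 40 N between the mill and anything that touches it (contact force between mill and anything else above 40 N).
It fails at once if the shaft drops inside the mill (faster than 0.35 m/s) (horizontal distance between shaft_tip and mill_seat below 0.012 m and z of shaft_tip in the frame of mill_seat below -0.003 m and linear speed of shaft above 0.35 m/s).
It fails at once if a jar, the spoon, the jar lid or the rubber ring is moved by more than 30 mm (distance of any of jar_a, jar_b, jar_c, spoon, gasket, jarlid from where it was at the start of the episode above 0.03 m).
It fails at once if a jar is tipped (angle between any of jar_a, jar_b, jar_c's own z axis and vertical above 0.4 rad).
It also fails if it takes over 72 s, if anything falls off the work surface, if the arm or the gripper's body presses on something with over 40 N, if the wrist force passes 120 N, or if a joint passes its speed limit or range.

## Working session

There is one attempt and no reset: what is moved stays moved. The work goes in short steps, Python scripts to look and compute and a tool call to move; the robot and the scene stay as the last step left them, time stands still between calls to the robot, and variables do not carry over. Pictures are saved under pics/ and viewed, at most 10 in all, crops included, and the job is handed in when it is done.

Besides the shell and the picture viewer there is one more tool, called after "Request:" in YAML: its name, and indented under it one key for each argument. jog_arm: Moves the arm, as the interface text tells. Its arguments: {"type":"object","properties":{"series":{"type":"array"}},"required":["series"]}

```bash
mkdir -p pics; ls; cat > h.py <<'E'
import numpy as np, cv2
from bench import ctrl
def cam(n):
    c=ctrl.camera(n); c['R']=np.array(c['rotation']).reshape(-1) ; 
    from scipy.spatial.transform import Rotation as Ro
    R=c['R']; c['R']=R.reshape(3,3) if R.size==9 else Ro.from_quat(R[[1,2,3,0]]).as_matrix()
    c['p']=np.array(c['xyz']); return c
def pts(c):
    z=c['z_map']; v,u=np.mgrid[:z.shape[0],:z.shape[1]]
    P=np.stack([(u-c['cx'])/c['fx']*z,(v-c['cy'])/c['fy']*z,z],-1)
    return P@c['R'].T+c['p']
def ray(c,u,v,h):
    d=c['R']@np.array([(u-c['cx'])/c['fx'],(v-c['cy'])/c['fy'],1.]); return c['p']+d*(h-c['p'][2])/d[2]
def proj(c,P):
    q=(np.atleast_2d(P)-c['p'])@c['R']; return np.c_[q[:,0]/q[:,2]*c['fx']+c['cx'],q[:,1]/q[:,2]*c['fy']+c['cy']]
E
python3 - <<'E'
from h import *
t=cam('top');s=cam('side')
for n,c in(('top',t),('side',s)): print(n,c['p'],c['R'].round(3).tolist(),c['fx'])
cv2.imwrite('pics/a.png',cv2.resize(t['frame'],(800,600)));cv2.imwrite('pics/b.png',cv2.resize(s['frame'],(800,600)))
print(ctrl.get_obs())
E
```

```text
pics
top [0.43183258 0.00389555 1.00526471] [[-0.022, -0.992, 0.127], [-1.0, 0.021, -0.01], [0.007, -0.128, -0.992]] 367.8770770993144
side [0.48601887 0.6969671  0.73235276] [[-0.993, -0.088, 0.072], [-0.113, 0.679, -0.725], [0.015, -0.728, -0.685]] 443.11445071358696
{'time_s': 0.1, 'q': array([ 9.45689947e-01,  1.81476713e-01,  1.60789644e+00, -1.39971069e-05,
        1.35385877e+00, -2.06331037e-01]), 'dq': array([ 0.00083183, -0.00214514, -0.00221223,  0.00016731,  0.00071438,
       -0.00122506]), 'joint_efforts': array([ 2.89325235e-04, -4.45876908e+01, -3.52236772e+01, -3.54831636e-04,
        4.12986192e-03, -4.00461556e-05]), 'eef_pos': array([0.23348378, 0.52483934, 0.19407431]), 'eef_rot': array([-3.24755440e-04,  2.07859436e-01,  9.78158363e-01, -7.52581304e-04]), 'wrist_force': array([-0.32762684, -0.22706999,  0.50915681]), 'torque': array([-0.01747127, -0.01461151,  0.03786459]), 'grasp_force': 0.0, 'opening': 0.9976608006668184}
```

View pics/a.png

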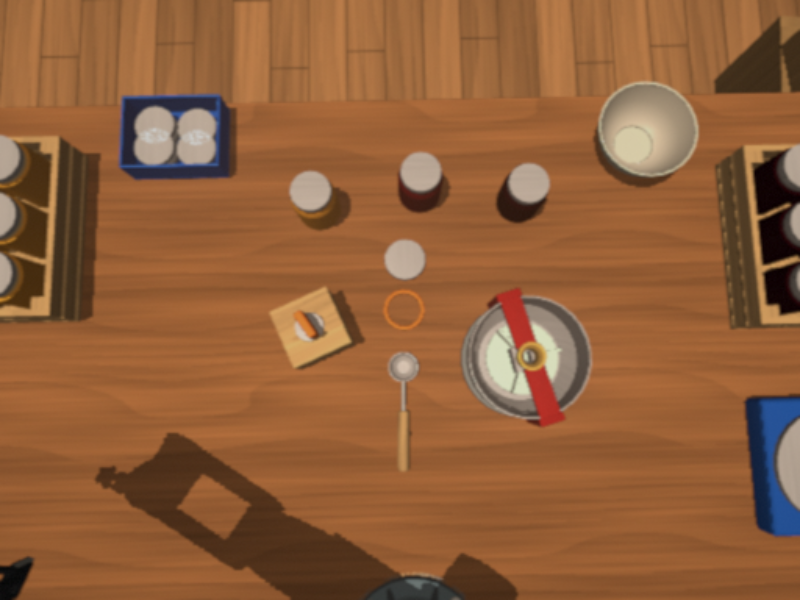

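View pics/b.png

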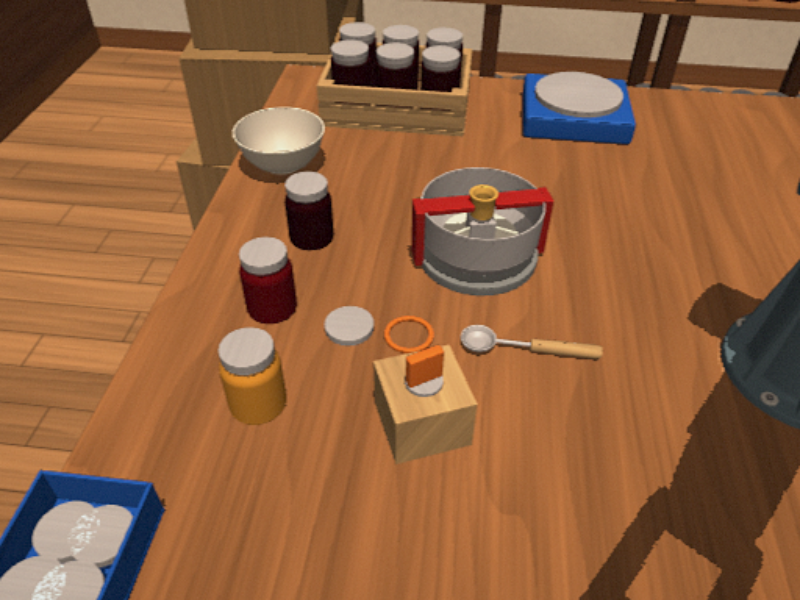

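The top view shows the orange grip at about (305,323) in the block and the brass bush at (531,356). The side view has them at (425,366) and (484,195), both unobstructed.

```bash
cat > m.py <<'E'
from h import *
def comp(mask,uv):
    n,l,st,ce=cv2.connectedComponentsWithStats(mask.astype(np.uint8)); 
    d=[np.hypot(*(ce[i]-uv)) if st[i,4]>15 else 1e9 for i in range(1,n)]; i=1+int(np.argmin(d)); return l==i
def show(n,uvg,uvb):
    c=cam(n);P=pts(c);hsv=cv2.cvtColor(c['frame'],cv2.COLOR_BGR2HSV);H,S,V=[hsv[...,i].astype(int) for i in range(3)]
    z=P[...,2]
    # grip: saturated orange, above block
    m=comp((H<14)&(S>190)&(V>90)&(z>.09)&(z<.2),uvg); Q=P[m]; print(n,'grip n',m.sum(),'zmax',np.percentile(Q[:,2],[5,50,95]))
    t=m&(abs(z-np.percentile(Q[:,2],95))<.008)
    v,u=np.where(t); w=np.array([ray(c,a,b,.134)[:2] for a,b in zip(u,v)]).astype(np.float32)
    r=cv2.minAreaRect(w*1000); print(' top face rect',r,'box',cv2.boxPoints(r).round(1).tolist(),'mean',w.mean(0))
    m=comp((H>16)&(H<32)&(S>120)&(z>.09)&(z<.16),uvb);Q=P[m];print(' bush n',m.sum(),np.percentile(Q[:,2],[5,50,95]))
    t=(m&(z>.119)).astype(np.uint8); k=max(cv2.findContours(t,cv2.RETR_EXTERNAL,cv2.CHAIN_APPROX_NONE)[0],key=len)[:,0]
    w=np.array([ray(c,a,b,.126)[:2] for a,b in k]).astype(np.float32); print(' circ',cv2.minEnclosingCircle(w*1000),cv2.fitEllipse(w*1000))
    return c
if __name__=='__main__':
    a=show('top',(195,207),(340,228)); b=show('side',(272,234),(310,125))
    for n,c,(u,v) in(('t',a,(180,180)),('s',b,(240,200))):
        cv2.imwrite(f'pics/c{n}.png',np.hstack([cv2.resize(c['frame'][y-30:y+30,x-30:x+30],(400,400),interpolation=cv2.INTER_NEAREST) for x,y in ([(195,207),(340,228)] if n=='t' else [(272,234),(310,125)])]))
E
python3 m.py
```

```text
top grip n 46 zmax [0.12980516 0.13373863 0.13629083]
 top face rect ((522.4483642578125, 150.10992431640625), (43.34305953979492, 8.867719650268555), 30.520784378051758) box [[501.5, 142.89999389648438], [506.0, 135.3000030517578], [543.4000244140625, 157.3000030517578], [538.9000244140625, 164.89999389648438]] mean [0.5200277  0.14802827]
 bush n 172 [0.10001892 0.12432605 0.12795907]
 circ ((466.5713195800781, -191.65957641601562), 21.093402862548828) ((465.9692687988281, -191.4950714111328), (38.63823318481445, 40.15635681152344), 61.9935417175293)
side grip n 459 zmax [0.09511341 0.12114831 0.13526616]
 top face rect ((519.8880615234375, 161.10830688476562), (45.55827331542969, 19.56903839111328), 33.45102310180664) box [[495.5, 156.6999969482422], [506.29998779296875, 140.39999389648438], [544.2999877929688, 165.5], [533.5, 181.8000030517578]] mean [0.52054316 0.16055705]
 bush n 292 [0.09299712 0.11795284 0.12748866]
 circ ((463.3952331542969, -186.44537353515625), 25.22911262512207) ((464.1100158691406, -187.18292236328125), (40.06037139892578, 48.00489807128906), 0.8109491467475891)
```

Request:
jog_arm:
  series:
    - [[-41, -22, -8, 0, 0, 0, 85], [-41, -22, -8, 0, 0, 0, 85], [-41, -22, -8, 0, 0, 0, 85], [-41, -22, -8, 0, 0, 0, 85], [-41, -22, -8, 0, 0, 0, 85], [-41, -22, -8, 0, 0, 0, 85], [-41, -22, -8, 0, 0, 0, 85], [-41, -22, -8, 0, 0, 0, 85], [-41, -22, -8, 0, 0, 0, 85], [-41, -22, -8, 0, 0, 0, 85]]

```text
time_s: 1.2
eef_pos: [0.5197, 0.1559, 0.2752]
eef_rot: [0.0, 0.208, 0.978, 0.0]
wrist_force: [0.7, 0.3, 0.9]
opening: 0.999
grasp_force: 0.0
```

Request:
jog_arm:
  series:
    - [[0, 0, 0, 0, 0, 0.145, 85], [0, 0, 0, 0, 0, 0.145, 85], [0, 0, 0, 0, 0, 0.145, 85], [0, 0, 0, 0, 0, 0.145, 85], [0, 0, 0, 0, 0, 0.145, 85], [0, 0, 0, 0, 0, 0.145, 85], [0, 0, 0, 0, 0, 0.145, 85], [0, 0, 0, 0, 0, 0.145, 85], [0, 0, 0, 0, 0, 0.145, 85], [0, 0, 0, 0, 0, 0.145, 85]]

```text
time_s: 2.2
eef_pos: [0.5188, 0.1576, 0.2746]
eef_rot: [-0.0, 0.806, 0.592, -0.0]
wrist_force: [-0.2, 0.1, -0.4]
opening: 0.998
grasp_force: 0.0
```

Request:
jog_arm:
  series:
    - [[0, 0, 0, 0, 0, 0.145, 85], [0, 0, 0, 0, 0, 0.145, 85], [0, 0, 0, 0, 0, 0.145, 85], [0, 0, 0, 0, 0, 0.145, 85], [0, 0, 0, 0, 0, 0.145, 85], [0, 0, 0, 0, 0, 0, 85], [0, 0, 0, 0, 0, 0, 85], [0, 0, 0, 0, 0, 0, 85], [0, 0, 0, 0, 0, 0, 85], [0, 0, 0, 0, 0, 0, 85]]

```text
time_s: 3.2
eef_pos: [0.5189, 0.1576, 0.2749]
eef_rot: [0.0, 0.963, 0.271, 0.0]
wrist_force: [-0.7, 0.1, -0.0]
opening: 0.99
grasp_force: 0.0
```

```bash
python3 - <<'E'
from h import *
c=cam('wrist');print(c['p'],c['R'].round(3).tolist(),c['fx']);cv2.imwrite('pics/w1.png',c['frame']);np.savez('w1.npz',**{k:v for k,v in c.items()})
o=ctrl.get_obs();print(o['eef_pos'],o['eef_rot'],o['q'],o['time_s'],o['wrist_force'])
E
```

```text
[0.57542178 0.19231055 0.45405929] [[0.522, -0.822, -0.227], [-0.853, -0.503, -0.138], [-0.001, 0.266, -0.964]] 321.47168146312345
[0.51894063 0.15760349 0.27487978] [1.53408897e-05 9.62616874e-01 2.70866670e-01 1.01278609e-05] [ 7.59174272e-02  5.03002714e-02  1.58968744e+00 -2.61507243e-05
  1.50157904e+00  1.09812907e+00] 3.25 [ 0.62409235  0.47173077 -0.21931934]
```

View pics/w1.png

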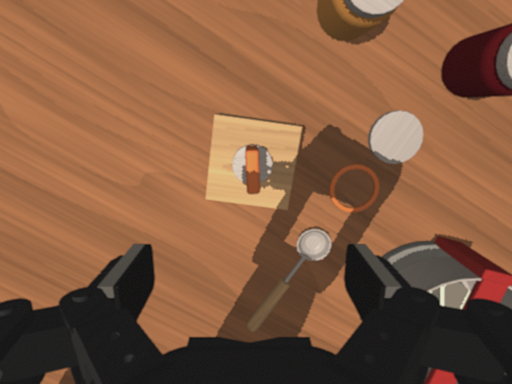

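The wrist view shows the grip top face at about (253,156), its darker near side below (down to row 192), and the shoulder disc around it at (253,165). It lies nearly in line with the image's columns.

```bash
python3 - <<'E'
from h import *
d=np.load('w1.npz');c={k:d[k] for k in d.files}
f=c['frame'];P=pts(c);hsv=cv2.cvtColor(f,cv2.COLOR_BGR2HSV);z=P[...,2]
m=(hsv[...,0]<13)&(hsv[...,1]>170)&(z>.09);m[:130]=0;m[200:]=0;m[:,:230]=0;m[:,275:]=0
for v in range(142,196,2):
    u=np.where(m[v])[0]; 
    if len(u): print(v,u.min(),u.max(),f[v,u,2].mean().round(),z[v,u].mean().round(3),end=' | ')
print()
t=m&(z>.128);v,u=np.where(t);w=np.array([ray(c,a,b,.134)[:2] for a,b in zip(u,v)]).astype(np.float32)
r=cv2.minAreaRect(w*1000);print(r,cv2.boxPoints(r).round(1).tolist())
# disc: grayish at z ~ .088
g=(hsv[...,1]<70)&(abs(z-.088)<.008);g[:130]=0;g[200:]=0;g[:,:225]=0;g[:,285:]=0
k=cv2.findContours(g.astype(np.uint8),0,1)[0];k=np.vstack([x[:,0] for x in k if len(x)>4])
w=np.array([ray(c,a,b,.088)[:2] for a,b in k]).astype(np.float32)*1000
print(g.sum(),cv2.minEnclosingCircle(w)); 
E
```

```text
148 247 255 105.0 0.118 | 150 247 256 172.0 0.132 | 152 247 257 219.0 0.134 | 154 257 257 214.0 0.132 | 156 256 257 220.0 0.134 | 158 247 257 220.0 0.135 | 160 247 257 220.0 0.134 | 162 247 257 221.0 0.134 | 164 247 258 210.0 0.133 | 166 247 258 211.0 0.133 | 168 247 258 214.0 0.133 | 170 247 258 205.0 0.134 | 172 247 258 150.0 0.134 | 174 247 257 135.0 0.163 | 176 247 257 136.0 0.134 | 178 248 257 137.0 0.134 | 180 248 258 136.0 0.134 | 182 248 258 135.0 0.134 | 184 248 258 135.0 0.134 | 186 248 258 135.0 0.134 | 188 248 258 135.0 0.134 | 190 248 258 134.0 0.134 | 192 249 254 129.0 0.134 | 
((522.3812255859375, 156.03466796875), (43.315948486328125, 11.184672355651855), 31.86124038696289) [[501.0, 149.39999389648438], [506.8999938964844, 139.89999389648438], [543.7000122070312, 162.6999969482422], [537.7999877929688, 172.1999969482422]]
702 ((521.69384765625, 155.58299255371094), 23.301448822021484)
```

Request:
jog_arm:
  series:
    - [[2, 3, 10, 0, 0, 0, 85], [0, 0, 18, 0, 0, 0, 85], [0, 0, 18, 0, 0, 0, 85], [0, 0, 18, 0, 0, 0, 85], [0, 0, 18, 0, 0, 0, 85], [0, 0, 18, 0, 0, 0, 85], [0, 0, 15, 0, 0, 0, 85], [0, 0, 10, 0, 0, 0, 85], [0, 0, 5, 0, 0, 0, 85], [0, 0, 0, 0, 0, 0, 85]]

```text
time_s: 4.25
eef_pos: [0.522, 0.156, 0.1443]
eef_rot: [-0.0, 0.963, 0.27, -0.0]
wrist_force: [0.4, 0.7, -0.1]
opening: 0.995
grasp_force: 0.0
```

```bash
python3 - <<'E'
from h import *
c=cam('wrist');s=cam('side')
x,y=272,215
cv2.imwrite('pics/w2.png',np.hstack([cv2.resize(c['frame'][130:384,128:384],(400,397)),cv2.resize(s['frame'][y-70:y+70,x-70:x+70],(400,397))]))
o=ctrl.get_obs();print(o['eef_pos'],o['wrist_force'],o['time_s'])
E
```

```text
[0.52274668 0.15611088 0.14553039] [-0.36178841 -0.2168479   0.79131363] 4.35
```

View pics/w2.png

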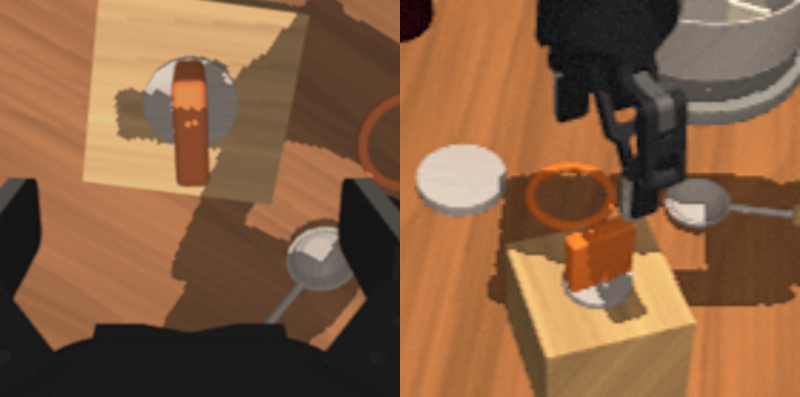

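The left half shows the grip centred between the open fingers, with the shadow across it. The right half shows the fingers above and seemingly behind the grip. I'll check with projected points before descending.

```bash
python3 - <<'E'
from h import *
o=ctrl.get_obs();T=o['eef_pos'];ty=np.array([.5215,-.853,0])
x,y=272,215
s=cam('side');w=cam('wrist')
L=[T,T+.042*ty+[0,0,.013],T-.042*ty+[0,0,.013],[.522,.156,.134]]
print('side crop',((proj(s,L)-[x-70,y-70])*400/140+[400,0]).round())
print('wrist crop',((proj(w,L)-[128,130])*400/256).round())
f=s['frame'];P=pts(s);hsv=cv2.cvtColor(f,cv2.COLOR_BGR2HSV)
m=(hsv[...,0]<14)&(hsv[...,1]>190)&(P[...,2]>.09);m[:,:255]=0;m[:,300:]=0;m[:220]=0;m[260:]=0
for v in range(222,250): 
    u=np.where(m[v])[0]
    if len(u):print(v,u.min(),u.max(),f[v,u,2].tolist())
E
```

```text
side crop [[596. 218.]
 [569. 160.]
 [627. 250.]
 [597. 230.]]
wrist crop [[190. 144.]
 [308. 156.]
 [ 71. 156.]
 [189. 135.]]
222 276 279 [139, 140, 139, 142]
223 273 280 [118, 139, 141, 142, 141, 141, 145, 143]
224 270 283 [125, 141, 141, 136, 141, 142, 143, 144, 148, 146, 144, 147, 152, 170]
225 267 283 [203, 212, 137, 139, 144, 145, 146, 146, 144, 143, 147, 147, 149, 155, 161, 159, 147]
226 265 283 [122, 134, 151, 233, 231, 142, 144, 145, 146, 146, 146, 149, 155, 157, 159, 157, 149, 144, 132]
227 262 283 [221, 253, 254, 225, 140, 141, 160, 163, 143, 145, 145, 147, 153, 159, 166, 160, 153, 146, 141, 144, 144, 132]
228 260 283 [224, 253, 251, 252, 226, 137, 143, 146, 146, 150, 149, 155, 160, 160, 158, 149, 146, 142, 139, 141, 139, 143, 139]
229 260 283 [230, 253, 250, 220, 139, 146, 153, 159, 161, 160, 149, 146, 143, 144, 142, 143, 142, 142, 143, 143, 139]
230 260 283 [197, 247, 227, 160, 160, 154, 150, 141, 139, 145, 143, 143, 142, 142, 142, 138, 143, 141, 137]
231 260 282 [146, 224, 251, 253, 229, 148, 144, 143, 146, 140, 144, 141, 146, 143, 141, 140, 141, 143, 141, 141]
232 260 
[... 919 characters left out ...]
, 181, 178, 180, 178, 162, 139, 142, 141, 137, 142, 139, 143, 137, 139, 153, 154, 137, 150, 166]
240 260 281 [124, 137, 162, 181, 180, 177, 178, 175, 161, 138, 143, 143, 140, 140, 141, 137, 140, 141, 156, 156, 135, 170]
241 260 279 [121, 134, 161, 178, 181, 179, 177, 175, 160, 141, 138, 140, 140, 156, 155, 139, 141, 138, 171, 171]
242 260 276 [122, 139, 164, 179, 178, 176, 176, 174, 162, 140, 142, 137, 139, 159, 161, 139, 140]
243 260 274 [122, 138, 160, 177, 176, 175, 175, 177, 158, 139, 139, 144, 158, 187, 168]
244 261 270 [136, 164, 177, 176, 177, 174, 174, 170, 157, 139]
245 261 269 [139, 164, 175, 173, 171, 174, 172, 182, 170]
246 262 266 [162, 176, 174, 182, 164]
247 262 263 [154, 185]
```

```bash
python3 - <<'E'
from h import *
from scipy.spatial.transform import Rotation as Ro
o=ctrl.get_obs();T=o['eef_pos'];R=Ro.from_quat(np.array(o['eef_rot'])[[1,2,3,0]])
for n in('wrist','side'):
    c=cam(n);P=pts(c);dark=(c['frame'].max(2)<75)&(c['z_map']>0)
    Q=R.inv().apply(P[dark]-T)*1000
    Q=Q[(abs(Q[:,1])<70)&(abs(Q[:,0])<60)&(Q[:,2]<20)&(Q[:,2]>-120)]
    print(n,len(Q))
    for s in(1,-1):
        q=Q[(Q[:,1]*s>25)&(Q[:,2]>-70)]
        if len(q)==0: continue
        print(s,'zpct',np.percentile(q[:,2],[50,90,97,99.5]).round(),'lowest pts',q[np.argsort(-q[:,2])[:200:25]].round().tolist())
E
```

```text
wrist 27683
1 zpct [-62. -54. -52. -51.] lowest pts [[3.0, 42.0, -51.0], [-8.0, 42.0, -52.0], [5.0, 42.0, -53.0], [-5.0, 42.0, -54.0], [10.0, 48.0, -54.0], [10.0, 45.0, -55.0], [-4.0, 42.0, -55.0], [-7.0, 42.0, -56.0]]
-1 zpct [-62. -53. -51. -50.] lowest pts [[1.0, -43.0, -49.0], [-2.0, -43.0, -51.0], [6.0, -43.0, -52.0], [8.0, -43.0, -53.0], [-8.0, -43.0, -53.0], [2.0, -43.0, -54.0], [-4.0, -43.0, -55.0], [10.0, -45.0, -55.0]]
side 604
1 zpct [-61. -53. -52. -51.] lowest pts [[5.0, 40.0, -51.0], [-0.0, 40.0, -57.0], [-0.0, 40.0, -62.0], [9.0, 46.0, -67.0]]
-1 zpct [-64. -59. -57. -52.] lowest pts [[3.0, -50.0, -51.0], [4.0, -58.0, -64.0], [5.0, -56.0, -69.0]]
```

```bash
python3 - <<'E'
from h import *
from scipy.spatial.transform import Rotation as Ro
o=ctrl.get_obs();T=o['eef_pos'];R=Ro.from_quat(np.array(o['eef_rot'])[[1,2,3,0]])
print(T)
for n in('wrist','side'):
    c=cam(n);Q=R.inv().apply((pts(c)-T).reshape(-1,3))*1000;ok=(c['z_map']>0).ravel()
    Q=Q[ok&(abs(abs(Q[:,1])-48)<14)&(abs(Q[:,0])<25)]
    print(n,np.histogram(Q[:,2],np.arange(-110,25,10)))
    uv=proj(c,[T]);print(uv)
c=cam('side');cv2.imwrite('pics/s3.png',cv2.resize(c['frame'][120:290,180:370],(760,600*170*4//680),interpolation=cv2.INTER_CUBIC)[:600])
E
```

```text
[0.52273042 0.15615533 0.14567012]
wrist (array([7081, 2475, 1526, 1846, 1535,  963,   15,    0,    0,    0,    0,
          0,    0]), array([-110, -100,  -90,  -80,  -70,  -60,  -50,  -40,  -30,  -20,  -10,
          0,   10,   20]))
[[249.45687491 221.76723122]]
side (array([ 77,  54,  63, 103, 109,  78,   0,   0,   0,   0,   0,   0,   0]), array([-110, -100,  -90,  -80,  -70,  -60,  -50,  -40,  -30,  -20,  -10,
          0,   10,   20]))
[[270.73579827 221.15876345]]
```

View pics/s3.png

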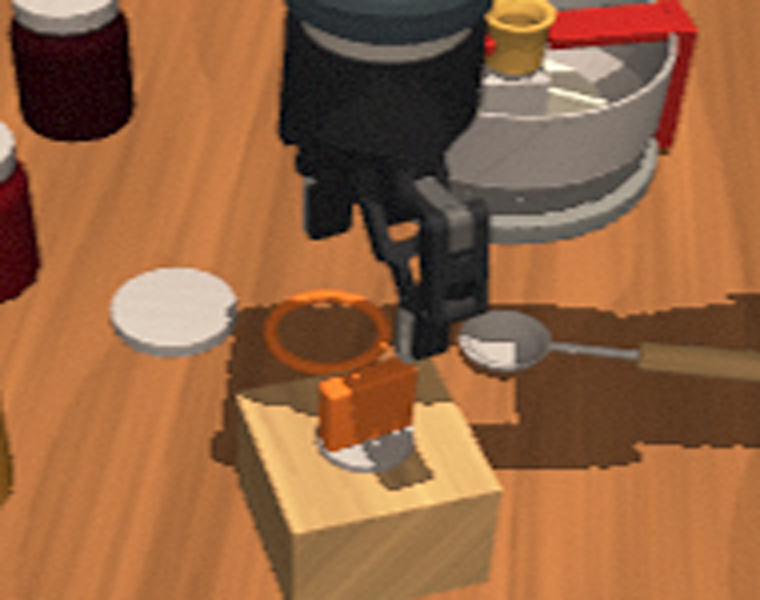

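The side view shows the gap clearly: the fingertips sit about 50 mm behind the reported TCP, and both cameras' depth agrees. I'll go by what the cameras show, and lower in stages while checking force.

Request:
jog_arm:
  series:
    - [[0, 0, 8, 0, 0, 0, 85], [0, 0, 8, 0, 0, 0, 85], [0, 0, 8, 0, 0, 0, 85], [0, 0, 8, 0, 0, 0, 85], [0, 0, 8, 0, 0, 0, 85], [0, 0, 8, 0, 0, 0, 85], [0, 0, 8, 0, 0, 0, 85], [0, 0, 6, 0, 0, 0, 85], [0, 0, 4, 0, 0, 0, 85], [0, 0, 0, 0, 0, 0, 85]]

```text
time_s: 5.7
eef_pos: [0.5217, 0.156, 0.0782]
eef_rot: [-0.0, 0.963, 0.27, -0.001]
wrist_force: [0.1, -0.1, 0.1]
opening: 0.996
grasp_force: 0.0
```

```bash
cat > tip.py <<'E'
from h import *
from scipy.spatial.transform import Rotation as Ro
o=ctrl.get_obs();T=o['eef_pos'];R=Ro.from_quat(np.array(o['eef_rot'])[[1,2,3,0]])
print(T,o['eef_rot'],o['wrist_force'],o['opening'],o['grasp_force'],o['time_s'])
for n in('wrist','side'):
    c=cam(n);W=pts(c).reshape(-1,3);Q=R.inv().apply(W-T)*1000;ok=((c['z_map']>0)&(c['frame'].max(2)<75)).ravel()
    i=ok&(abs(Q[:,1])<70)&(abs(Q[:,0])<14)&(Q[:,2]>-80)&(W[:,2]>.09)
    for s in(1,-1):
        j=i&(Q[:,1]*s>3); 
        if j.sum(): print(n,s,'tip world z',np.percentile(W[j,2],[.5,2,10]).round(4),'inner y',np.percentile(Q[j,1]*s,[1,5]).round(1))
E
python3 tip.py
```

```text
[0.52174589 0.15603699 0.07821561] [-1.04323473e-04  9.62723828e-01  2.70485707e-01 -5.50929723e-04] [ 0.08925411 -0.14921813  0.08291614] 0.9956753368827345 0.0 5.7
wrist 1 tip world z [0.1292 0.1306 0.1342] inner y [41.6 41.8]
wrist -1 tip world z [0.1289 0.1297 0.1338] inner y [42.4 42.6]
side 1 tip world z [0.1289 0.1292 0.1326] inner y [39.  39.3]
side -1 tip world z [0.124  0.1334 0.1375] inner y [ 8.7 46. ]
```

Request:
jog_arm:
  series:
    - [[0, 0, 4, 0, 0, 0, 85], [0, 0, 4, 0, 0, 0, 85], [0, 0, 4, 0, 0, 0, 85], [0, 0, 4, 0, 0, 0, 85], [0, 0, 4, 0, 0, 0, 85], [0, 0, 0, 0, 0, 0, 85], [0, 0, 0, 0, 0, 0, 60], [0, 0, 0, 0, 0, 0, 50], [0, 0, 0, 0, 0, 0, 40], [0, 0, 0, 0, 0, 0, 35]]

```text
time_s: 6.8
eef_pos: [0.5223, 0.1561, 0.0591]
eef_rot: [0.0, 0.963, 0.27, 0.0]
wrist_force: [0.6, 0.0, -0.3]
opening: 0.412
grasp_force: 0.0
```

```bash
python3 tip.py
```

```text
[0.52232934 0.15609895 0.05906809] [3.57881113e-05 9.62722719e-01 2.70490182e-01 1.62394953e-04] [ 0.59658898  0.00647689 -0.32281983] 0.41234418665470995 0.0 6.8
wrist 1 tip world z [0.1006 0.1022 0.1072] inner y [16.9 17. ]
wrist -1 tip world z [0.0975 0.0997 0.1063] inner y [17.8 17.8]
side 1 tip world z [0.1187 0.1196 0.1213] inner y [ 9.2 14.7]
side -1 tip world z [0.102  0.1045 0.1071] inner y [15.8 20.7]
```

Request:
jog_arm:
  series:
    - [[0, 0, 0, 0, 0, 0, 28], [0, 0, 0, 0, 0, 0, 22], [0, 0, 0, 0, 0, 0, 18], [0, 0, 0, 0, 0, 0, 15], [0, 0, 0, 0, 0, 0, 12], [0, 0, 0, 0, 0, 0, 8], [0, 0, 0, 0, 0, 0, 4], [0, 0, 0, 0, 0, 0, 0], [0, 0, 0, 0, 0, 0, 0], [0, 0, 0, 0, 0, 0, 0]]

```text
time_s: 7.9
eef_pos: [0.5224, 0.156, 0.059]
eef_rot: [0.0, 0.963, 0.27, 0.0]
wrist_force: [0.2, -1.9, 0.5]
opening: 0.157
grasp_force: 58.7
```

Request:
jog_arm:
  series:
    - [[0, 0, -5, 0, 0, 0, 0], [0, 0, -12, 0, 0, 0, 0], [0, 0, -18, 0, 0, 0, 0], [0, 0, -20, 0, 0, 0, 0], [0, 0, -20, 0, 0, 0, 0], [0, 0, -20, 0, 0, 0, 0], [0, 0, -20, 0, 0, 0, 0], [0, 0, -20, 0, 0, 0, 0], [0, 0, -10, 0, 0, 0, 0], [0, 0, 0, 0, 0, 0, 0]]

```text
time_s: 8.9
eef_pos: [0.5231, 0.1563, 0.2058]
eef_rot: [0.0, 0.963, 0.271, 0.002]
wrist_force: [0.7, 0.9, -2.5]
opening: 0.158
grasp_force: 58.4
```

```bash
python3 - <<'E'
from h import *
o=ctrl.get_obs();print(o['eef_pos'],o['wrist_force'],o['torque'],o['time_s'])
s=cam('side');w=cam('wrist');t=cam('top')
print(proj(s,[o['eef_pos']]))
cv2.imwrite('pics/l4.png',np.hstack([cv2.resize(s['frame'][80:260,190:370],(400,400)),cv2.resize(w['frame'][100:356,128:384],(400,400))]))
E
```

```text
[0.52310518 0.15632957 0.205825  ] [ 0.67231962  0.91105902 -2.49322065] [ 0.04156952  0.00148591 -0.01062808] 8.9
[[271.51886992 197.22582453]]
```

View pics/l4.png

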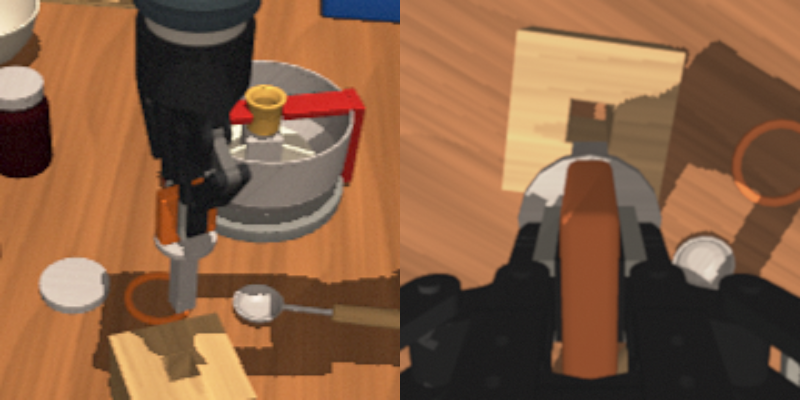

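The shaft hangs upright in the fingers with its tip clear above the block (side view, about (180,305) in the crop). In the wrist view the disc is around (590,200) and the grip is centred between the pads.

Request:
jog_arm:
  series:
    - [[-15, 14, 0, 0, 0, 0, 0], [-25, 23, 0, 0, 0, 0, 0], [-32, 29.5, 0, 0, 0, 0, 0], [-35, 32, 0, 0, 0, 0, 0], [-36, 33, 0, 0, 0, 0, 0], [-36, 33, 0, 0, 0, 0, 0], [-35, 32, 0, 0, 0, 0, 0], [-32, 29.5, 0, 0, 0, 0, 0], [-25, 23, 0, 0, 0, 0, 0], [-15, 14, 0, 0, 0, 0, 0]]

```text
time_s: 10.05
eef_pos: [0.4134, -0.2194, 0.2027]
eef_rot: [-0.001, 0.963, 0.269, -0.001]
wrist_force: [-0.2, 0.5, -2.4]
opening: 0.159
grasp_force: 58.7
```

Request:
jog_arm:
  series:
    - [[-2, 2, 0, 0, 0, 0, 0], [0, 0, 0, 0, 0, 0, 0], [0, 0, 0, 0, 0, 0, 0], [0, 0, 0, 0, 0, 0, 0], [0, 0, 0, 0, 0, 0, 0], [0, 0, 0, 0, 0, 0, 0], [0, 0, 0, 0, 0, 0, 0], [0, 0, 0, 0, 0, 0, 0], [0, 0, 0, 0, 0, 0, 0], [0, 0, 0, 0, 0, 0, 0]]

```text
time_s: 11.05
eef_pos: [0.4143, -0.2201, 0.2039]
eef_rot: [-0.0, 0.963, 0.27, -0.0]
wrist_force: [-0.2, 1.4, -3.1]
opening: 0.155
grasp_force: 58.8
```

```bash
python3 - <<'E'
from h import *
o=ctrl.get_obs();print(o['eef_pos'],o['eef_rot'],o['wrist_force'],o['q'],o['time_s'])
s=cam('side');w=cam('wrist');t=cam('top')
import pickle;pickle.dump((o,s,w,t),open('v5.pkl','wb'))
cv2.imwrite('pics/l5.png',np.hstack([cv2.resize(s['frame'][40:170,240:370],(400,400)),cv2.resize(w['frame'][100:356,128:384],(400,400))]))
E
```

```text
[ 0.41433774 -0.22012809  0.2038786 ] [-6.07656225e-06  9.62730606e-01  2.70462162e-01 -1.59501425e-06] [-0.18738296  1.36899316 -3.10885421] [-7.42148584e-01 -7.08957623e-02  1.85261188e+00  3.77371560e-06
  1.35988855e+00  2.80900849e-01] 11.05
```

View pics/l5.png

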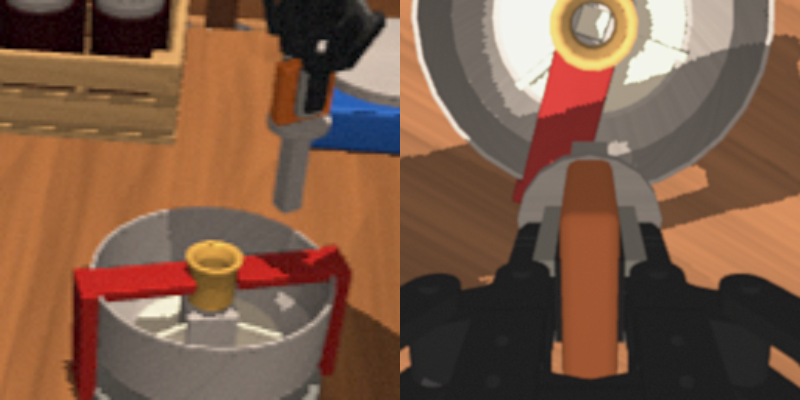

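The wrist view shows the bush rim ring at about (595,28) in the crop, with the hub's grey top visible through it, and the shaft disc and grip at about (590,190). The side view shows a corner of the hub block under the bush at (212,325). I'll measure the shaft-to-bush vector in this one wrist frame and zoom on the hub.

```bash
python3 - <<'E'
from h import *
import pickle
o,s,w,t=pickle.load(open('v5.pkl','rb'));T=o['eef_pos']
tx=np.array([.854,.521]);ty=np.array([.521,-.854])
def ring(c,box,h,lo):
    u0,u1,v0,v1=box;hsv=cv2.cvtColor(c['frame'],cv2.COLOR_BGR2HSV);P=pts(c)
    m=((hsv[...,0]>15)&(hsv[...,0]<33)&(hsv[...,1]>90)&(P[...,2]>lo)).astype(np.uint8);k=np.zeros_like(m);k[v0:v1,u0:u1]=m[v0:v1,u0:u1]
    k=max(cv2.findContours(k,cv2.RETR_EXTERNAL,cv2.CHAIN_APPROX_NONE)[0],key=len)[:,0]
    W=np.array([ray(c,a,b,h)[:2] for a,b in k]).astype(np.float32)*1000
    return cv2.minEnclosingCircle(W),cv2.fitEllipse(W)
print('bush wrist',ring(w,(215,290,90,160),.126,.118))
print('bush top',ring(t,(315,365,205,250),.126,.118))
print('bush side',ring(s,(285,340,100,145),.126,.120))
# shaft disc in wrist frame: grey, z ~ .088+.1448
zd=.088+T[2]-.059; P=pts(w);hsv=cv2.cvtColor(w['frame'],cv2.COLOR_BGR2HSV)
g=(abs(P[...,2]-zd)<.006)&(hsv[...,1]<60);v,u=np.where(g);print('disc n',g.sum(),u.min(),u.max(),v.min(),v.max(),np.median(P[g][:,2]),zd)
rim=[]
for uu in range(u.min()+1,u.max()):
    vv=v[u==uu]
    if len(vv): rim.append((uu,vv.min()))
W=np.array([ray(w,a,b,zd)[:2] for a,b in rim])*1000
from scipy.optimize import least_squares
r=least_squares(lambda p:np.hypot(*(W-p).T)-23.5,W.mean(0)-20,loss='soft_l1').x
d=r-T[:2]*1000;print('shaft axis wrist',r,'rel TCP in tool',d@tx,d@ty)
# grip top corners
zg=.134+T[2]-.059
gm=(hsv[...,0]<14)&(hsv[...,1]>150)&(P[...,2]>.2);v,u=np.where(gm);print('grip rows',v.min(),v.max())
W=np.array([ray(w,a,b,zg)[:2] for a,b in zip(u,v)])*1000-T[:2]*1000
print('grip x range',np.percentile(W@tx,[.5,99.5]),'y',np.percentile(W@ty,[1,99]))
A=cv2.resize(w['frame'][95:140,225:285],(533,400),interpolation=cv2.INTER_CUBIC)
B=cv2.resize(s['frame'][112:162,290:330],(267,400)[::1],interpolation=cv2.INTER_CUBIC)
cv2.imwrite('pics/z6.png',np.hstack([A,B]))
E
```

```text
bush wrist (((464.7201232910156, -190.94744873046875), 21.968212127685547), ((464.5967102050781, -191.3084716796875), (41.976253509521484, 42.69740295410156), 31.7016544342041))
bush top (((466.2962646484375, -192.88182067871094), 21.760786056518555), ((466.11553955078125, -192.33941650390625), (40.34391784667969, 41.502098083496094), 56.83315658569336))
bush side (((462.2242126464844, -186.84219360351562), 25.323223114013672), ((463.4874572753906, -188.1221923828125), (41.027099609375, 47.626686096191406), 178.2039794921875))
disc n 1619 203 294 197 245 0.2330241635000044 0.23287859741739975
shaft axis wrist [ 413.75618587 -220.26180238] rel TCP in tool -0.5663084192622865 -0.18879643942252014
grip rows 0 342
grip x range [-20.53107704  50.34881592] y [-6.69542991  6.31249971]
```

View pics/z6.png

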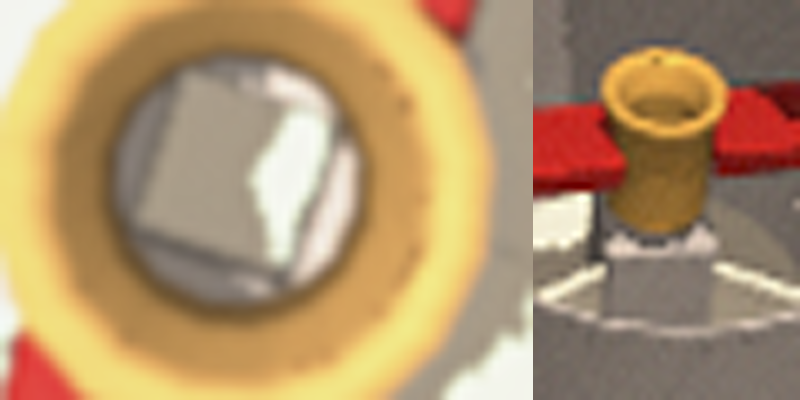

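The left half shows the socket's square outline through the bore, with corners near (185,70), (340,115), (285,280) and (135,225) in the zoom. That gives a first estimate of the rotor angle.

```bash
python3 - <<'E'
from h import *
import pickle
o,s,w,t=pickle.load(open('v5.pkl','rb'))
K=533/60
c=[(185,70),(340,115),(285,280),(135,225)]
p=[((x+.5)/K-.5+225,(y+.5)/K-.5+95) for x,y in c]
for h in(.08,.05):
    W=np.array([ray(w,*q,h)[:2] for q in p])*1000
    E=np.roll(W,-1,0)-W;print(h,W.round(1).tolist(),np.hypot(*E.T).round(1),(np.degrees(np.arctan2(E[:,1],E[:,0]))%90).round(1))
# cleaner: edges by Canny + Hough inside bore
g=cv2.resize(cv2.cvtColor(w['frame'],cv2.COLOR_BGR2GRAY)[95:140,225:285],(533,400),interpolation=cv2.INTER_CUBIC)
L=cv2.createLineSegmentDetector().detect(g)[0][:,0]
for x0,y0,x1,y1 in L:
    if max(np.hypot(x0-235,y0-185),np.hypot(x1-235,y1-185))<130 and np.hypot(x1-x0,y1-y0)>50:
        a=[ray(w,(x+.5)/K-.5+225,(y+.5)/K-.5+95,.08)[:2] for x,y in((x0,y0),(x1,y1))];d=a[1]-a[0]
        print([int(q) for q in(x0,y0,x1,y1)],np.degrees(np.arctan2(d[1],d[0]))%90)
E
```

```text
0.08 [[471.4, -181.1], [475.9, -196.9], [458.9, -200.8], [455.6, -184.6]] [16.5 17.5 16.5 16.3] [15.8 12.9 11.6 12.7]
0.05 [[471.5, -180.6], [476.4, -198.1], [457.7, -202.4], [454.0, -184.6]] [18.1 19.2 18.2 17.9] [15.8 12.9 11.6 12.7]
[320, 87, 270, 65] 8.193523325918079
[313, 280, 349, 221] 0.2708766688369275
[326, 155, 330, 101] 27.347489066807885
[350, 222, 355, 171] 26.36824013467514
[291, 228, 317, 178] 4.549963969230029
[290, 109, 248, 178] 89.68713303693102
[249, 178, 267, 230] 51.25555572892429
```

Request:
jog_arm:
  series:
    - [[8, 0.2, 0, 0, 0, 0, 0], [12, 0.4, 0, 0, 0, 0, 0], [14, 0.4, 0, 0, 0, 0, 0], [12, 0.3, 0, 0, 0, 0, 0], [8.7, 0.2, 0, 0, 0, 0, 0], [4, 0.1, 0, 0, 0, 0, 0], [0, 0, 0, 0, 0, 0.11, 0], [0, 0, 0, 0, 0, 0.11, 0], [0, 0, 0, 0, 0, 0.1, 0], [0, 0, 0, 0, 0, 0, 0]]

```text
time_s: 12.2
eef_pos: [0.4653, -0.1909, 0.2038]
eef_rot: [-0.0, 0.994, 0.113, -0.0]
wrist_force: [0.0, 0.3, -3.3]
opening: 0.155
grasp_force: 58.8
```

```bash
cat > rel.py <<'E'
from h import *
from scipy.spatial.transform import Rotation as Ro
o=ctrl.get_obs();T=o['eef_pos'];R=Ro.from_quat(np.array(o['eef_rot'])[[1,2,3,0]]).as_matrix()
print(T,'yaw x',np.degrees(np.arctan2(R[1,0],R[0,0])),o['wrist_force'],o['time_s'])
s=cam('side');t=cam('top')
# side view: shank grey edges at several heights vs expected, bush edges
# expected
zt=T[2]-.059+.012
B=np.array([.4652,-.191])
for n,c in(('side',s),):
    print('exp tip',proj(c,[[*T[:2],zt]]),'exp mid',proj(c,[[*T[:2],zt+.03]]),'bush mouth',proj(c,[[*B,.126]]))
    f=c['frame'];hsv=cv2.cvtColor(f,cv2.COLOR_BGR2HSV);P=pts(c)
    hs=[];
    for v in range(85,150):
        near=np.where((hsv[v,:,1]<90)&(P[v,:,2]>zt-.02)&(abs(P[v,:,1]-T[1])<.03)&(abs(P[v,:,0]-T[0])<.03))[0]
        br=np.where((hsv[v,:,0]>15)&(hsv[v,:,0]<33)&(hsv[v,:,1]>110)&(P[v,:,2]>.085)&(abs(P[v,:,0]-T[0])<.05))[0]
        print(v,(near.min(),near.max()) if len(near) else '-',(br.min(),br.max()) if len(br) else '-',end=' | ')
cv2.imwrite('pics/z7.png',np.hstack([cv2.resize(c['frame'][v-30:v+30,u-30:u+30],(400,400),interpolation=cv2.INTER_CUBIC) for c,(u,v) in((s,(310,115)),(t,(340,225)))]))
E
python3 rel.py
```

```text
[ 0.46532303 -0.19085838  0.2038167 ] yaw x 13.010879311478426 [ 0.03048583  0.25564862 -3.3297386 ] 12.2
exp tip [[309.92668969 111.76049925]] exp mid [[311.09472511 100.65308589]] bush mouth [[308.82788796 122.69098137]]
85 (np.int64(304), np.int64(324)) - | 86 (np.int64(305), np.int64(323)) - | 87 (np.int64(305), np.int64(323)) - | 88 (np.int64(307), np.int64(322)) - | 89 (np.int64(308), np.int64(321)) - | 90 (np.int64(310), np.int64(317)) - | 91 (np.int64(310), np.int64(316)) - | 92 (np.int64(310), np.int64(316)) - | 93 (np.int64(309), np.int64(316)) (np.int64(145), np.int64(145)) | 94 (np.int64(309), np.int64(316)) - | 95 (np.int64(309), np.int64(316)) - | 96 (np.int64(309), np.int64(316)) - | 97 (np.int64(309), np.int64(316)) - | 98 (np.int64(309), np.int64(316)) - | 99 (np.int64(309), np.int64(315)) - | 100 (np.int64(309), np.int64(315)) - | 101 (np.int64(309), np.int64(315)) - | 102 (np.int64(309), np.int64(315)) - | 103 (np.int64(308), np.int64(315)) - | 104 (np.int64(308), np.int64(315)) - | 105 (np.int64(308), np.int64(315)) - | 106 (np.int64(308), np.int64(315)) - | 107 (
[... 594 characters left out ...]
64(301), np.int64(317)) | 126 - (np.int64(302), np.int64(317)) | 127 - (np.int64(302), np.int64(316)) | 128 - (np.int64(303), np.int64(315)) | 129 - (np.int64(303), np.int64(315)) | 130 - (np.int64(303), np.int64(315)) | 131 - (np.int64(304), np.int64(315)) | 132 - (np.int64(305), np.int64(315)) | 133 - (np.int64(304), np.int64(315)) | 134 - (np.int64(304), np.int64(315)) | 135 - (np.int64(304), np.int64(315)) | 136 - (np.int64(301), np.int64(315)) | 137 - (np.int64(302), np.int64(314)) | 138 - (np.int64(303), np.int64(314)) | 139 - (np.int64(304), np.int64(313)) | 140 - (np.int64(306), np.int64(312)) | 141 - - | 142 - - | 143 - - | 144 - - | 145 - - | 146 - - | 147 - - | 148 - - | 149 - - |
```

Request:
jog_arm:
  series:
    - [[1.2, 0.3, 4, 0, 0, 0, 0], [0, 0, 6, 0, 0, 0, 0], [0, 0, 6, 0, 0, 0, 0], [0, 0, 5, 0, 0, 0, 0], [0, 0, 3, 0, 0, 0, 0], [0, 0, 2, 0, 0, 0, 0], [0, 0, 1, 0, 0, 0, 0], [0, 0, 0, 0, 0, 0, 0], [0, 0, 0, 0, 0, 0, 0], [0, 0, 0, 0, 0, 0, 0]]

```text
time_s: 13.3
eef_pos: [0.4667, -0.191, 0.1771]
eef_rot: [0.0, 0.994, 0.114, 0.0]
wrist_force: [0.2, -0.3, -2.9]
opening: 0.152
grasp_force: 58.8
```

```bash
python3 rel.py | head -2
```

```text
[ 0.46667277 -0.19104466  0.17713987] yaw x 13.0564055441418 [ 0.21903083 -0.25776556 -2.86809762] 13.3
exp tip [[308.36152683 121.18571389]] exp mid [[309.47756758 110.46428995]] bush mouth [[308.82788796 122.69098137]]
```

View pics/z7.png

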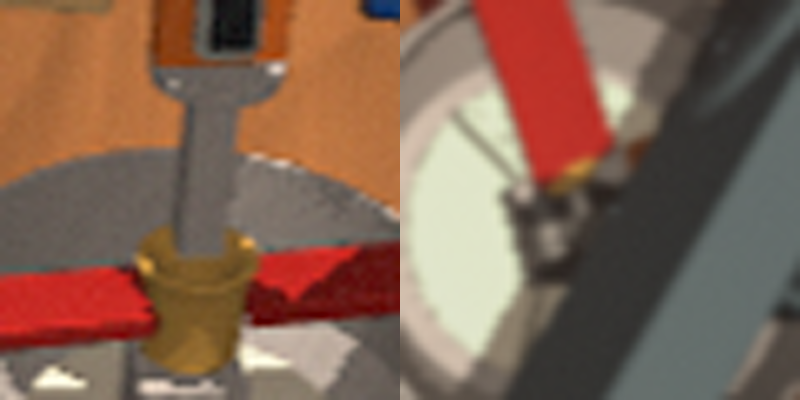

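The side half shows the shank tip about 6 zoomed px (about 2 mm) to the right of the bush mouth's centre, towards -x. The arm hides the bush in the top half. I'll correct and lower slowly.

Request:
jog_arm:
  series:
    - [[1.8, 0, 0, 0, 0, 0, 0], [0, 0, 1, 0, 0, 0, 0], [0, 0, 1, 0, 0, 0, 0], [0, 0, 1, 0, 0, 0, 0], [0, 0, 1, 0, 0, 0, 0], [0, 0, 1, 0, 0, 0, 0], [0, 0, 1, 0, 0, 0, 0], [0, 0, 1, 0, 0, 0, 0], [0, 0, 0, 0, 0, 0, 0], [0, 0, 0, 0, 0, 0, 0]]

```text
time_s: 14.4
eef_pos: [0.4683, -0.1906, 0.1699]
eef_rot: [0.0, 0.994, 0.114, 0.0]
wrist_force: [-0.3, -0.5, -2.6]
opening: 0.159
grasp_force: 58.8
```

Request:
jog_arm:
  series:
    - [[0, 0, 0.5, 0, 0, 0, 0], [0, 0, 0.5, 0, 0, 0, 0], [0, 0, 0.5, 0, 0, 0, 0], [0, 0, 0.5, 0, 0, 0, 0], [0, 0, 0.5, 0, 0, 0, 0], [0, 0, 0.5, 0, 0, 0, 0], [0, 0, 0, 0, 0, 0, 0], [0, 0, 0, 0, 0, 0, 0], [0, 0, 0, 0, 0, 0, 0], [0, 0, 0, 0, 0, 0, 0]]

```text
time_s: 15.4
eef_pos: [0.4683, -0.1905, 0.1669]
eef_rot: [0.0, 0.994, 0.114, 0.0]
wrist_force: [1.3, -0.0, -3.2]
opening: 0.157
grasp_force: 58.8
```

Request:
jog_arm:
  series:
    - [[0, 0, 0.4, 0, 0, 0, 0], [0, 0, 0.4, 0, 0, 0, 0], [0, 0, 0.4, 0, 0, 0, 0], [0, 0, 0.4, 0, 0, 0, 0], [0, 0, 0.4, 0, 0, 0, 0], [0, 0, 0.4, 0, 0, 0, 0], [0, 0, 0, 0, 0, 0, 0], [0, 0, 0, 0, 0, 0, 0], [0, 0, 0, 0, 0, 0, 0], [0, 0, 0, 0, 0, 0, 0]]

```text
time_s: 16.4
eef_pos: [0.4683, -0.1905, 0.1645]
eef_rot: [-0.0, 0.994, 0.114, -0.0]
wrist_force: [-0.2, -0.3, -3.3]
opening: 0.153
grasp_force: 58.8
```

Request:
jog_arm:
  series:
    - [[0, 0, 0.4, 0, 0, 0, 0], [0, 0, 0.4, 0, 0, 0, 0], [0, 0, 0.4, 0, 0, 0, 0], [0, 0, 0.4, 0, 0, 0, 0], [0, 0, 0.4, 0, 0, 0, 0], [0, 0, 0.4, 0, 0, 0, 0], [0, 0, 0, 0, 0, 0, 0], [0, 0, 0, 0, 0, 0, 0], [0, 0, 0, 0, 0, 0, 0], [0, 0, 0, 0, 0, 0, 0]]

```text
time_s: 17.4
eef_pos: [0.4684, -0.1906, 0.1622]
eef_rot: [0.0, 0.994, 0.114, 0.0]
wrist_force: [-1.3, -0.1, 0.7]
opening: 0.16
grasp_force: 59.2
```

```bash
cat > f.py <<'E'
from h import *
F=[];
for i in range(5):
    ctrl.camera('side');o=ctrl.get_obs();F.append(np.r_[o['wrist_force'],o['torque']])
F=np.array(F);print(F.mean(0).round(2),F.std(0).round(2),o['eef_pos'].round(4),o['time_s'])
E
python3 f.py
```

```text
[-0.78  0.44  0.29  0.07  0.13 -0.  ] [0.62 0.29 0.16 0.03 0.01 0.03] [ 0.4684 -0.1906  0.1622] 17.65
```

Request:
jog_arm:
  series:
    - [[0, 0, -0.8, 0, 0, 0, 0], [-0.4, -0.2, 0, 0, 0, 0, 0], [-0.4, -0.2, 0, 0, 0, 0, 0], [0, 0, 0.4, 0, 0, 0, 0], [0, 0, 0.4, 0, 0, 0, 0], [0, 0, 0.4, 0, 0, 0, 0], [0, 0, 0.4, 0, 0, 0, 0], [0, 0, 0.4, 0, 0, 0, 0], [0, 0, 0, 0, 0, 0, 0], [0, 0, 0, 0, 0, 0, 0]]

```text
time_s: 18.65
eef_pos: [0.4674, -0.1903, 0.1609]
eef_rot: [0.0, 0.994, 0.114, -0.0]
wrist_force: [-1.0, 0.3, -3.2]
opening: 0.154
grasp_force: 58.8
```

```bash
python3 f.py
```

```text
[-0.46 -0.62 -2.95 -0.13  0.16 -0.01] [0.44 0.45 0.3  0.03 0.02 0.03] [ 0.4674 -0.1903  0.1609] 18.9
```

Request:
jog_arm:
  series:
    - [[-0.4, 0.2, 0, 0, 0, 0, 0], [0, 0, 0.4, 0, 0, 0, 0], [0, 0, 0.4, 0, 0, 0, 0], [0, 0, 0.4, 0, 0, 0, 0], [0, 0, 0.4, 0, 0, 0, 0], [0, 0, 0.4, 0, 0, 0, 0], [0, 0, 0.4, 0, 0, 0, 0], [0, 0, 0.4, 0, 0, 0, 0], [0, 0, 0, 0, 0, 0, 0], [0, 0, 0, 0, 0, 0, 0]]

```text
time_s: 19.9
eef_pos: [0.4671, -0.1906, 0.1581]
eef_rot: [-0.0, 0.994, 0.114, -0.0]
wrist_force: [0.4, -0.1, -2.0]
opening: 0.154
grasp_force: 58.8
```

```bash
python3 f.py
```

```text
[-0.02  0.22 -3.01 -0.03  0.02  0.  ] [0.63 0.46 0.54 0.03 0.02 0.02] [ 0.4671 -0.1906  0.1581] 20.15
```

Request:
jog_arm:
  series:
    - [[0, 0, 1, 0, 0, 0, 0], [0, 0, 1, 0, 0, 0, 0], [0, 0, 1, 0, 0, 0, 0], [0, 0, 1, 0, 0, 0, 0], [0, 0, 1, 0, 0, 0, 0], [0, 0, 1, 0, 0, 0, 0], [0, 0, 1, 0, 0, 0, 0], [0, 0, 1, 0, 0, 0, 0], [0, 0, 0, 0, 0, 0, 0], [0, 0, 0, 0, 0, 0, 0]]

```text
time_s: 21.15
eef_pos: [0.467, -0.1906, 0.15]
eef_rot: [-0.0, 0.994, 0.114, -0.0]
wrist_force: [-1.1, 0.6, -3.0]
opening: 0.155
grasp_force: 58.8
```

```bash
python3 f.py
```

```text
[-0.42 -0.41 -2.81 -0.04  0.07 -0.02] [0.35 0.47 0.32 0.03 0.01 0.04] [ 0.4671 -0.1906  0.1501] 21.4
```

My reading is a slight push toward -x, so I'll ease over 0.2 mm and continue.

Request:
jog_arm:
  series:
    - [[-0.2, 0, 1, 0, 0, 0, 0], [0, 0, 1, 0, 0, 0, 0], [0, 0, 1, 0, 0, 0, 0], [0, 0, 1, 0, 0, 0, 0], [0, 0, 1, 0, 0, 0, 0], [0, 0, 1, 0, 0, 0, 0], [0, 0, 1, 0, 0, 0, 0], [0, 0, 1, 0, 0, 0, 0], [0, 0, 1, 0, 0, 0, 0], [0, 0, 1, 0, 0, 0, 0]]

```text
time_s: 22.4
eef_pos: [0.4669, -0.1907, 0.14]
eef_rot: [0.0, 0.994, 0.114, 0.0]
wrist_force: [-0.2, 0.6, -2.9]
opening: 0.156
grasp_force: 58.8
```

Request:
jog_arm:
  series:
    - [[0, 0, 1, 0, 0, 0, 0], [0, 0, 1, 0, 0, 0, 0], [0, 0, 1, 0, 0, 0, 0], [0, 0, 1, 0, 0, 0, 0], [0, 0, 1, 0, 0, 0, 0], [0, 0, 1, 0, 0, 0, 0], [0, 0, 1, 0, 0, 0, 0], [0, 0, 0.5, 0, 0, 0, 0], [0, 0, 0, 0, 0, 0, 0], [0, 0, 0, 0, 0, 0, 0]]

```text
time_s: 23.4
eef_pos: [0.4669, -0.1907, 0.1326]
eef_rot: [0.0, 0.994, 0.114, 0.0]
wrist_force: [-0.2, 0.1, -2.9]
opening: 0.159
grasp_force: 58.8
```

```bash
python3 f.py
```

```text
[ 0.55  0.54 -3.28 -0.02  0.01  0.01] [0.38 0.1  0.35 0.02 0.01 0.02] [ 0.4669 -0.1907  0.1326] 23.65
```

Request:
jog_arm:
  series:
    - [[0, 0, 0.5, 0, 0, 0, 0], [0, 0, 0.5, 0, 0, 0, 0], [0, 0, 0.5, 0, 0, 0, 0], [0, 0, 0.5, 0, 0, 0, 0], [0, 0, 0.5, 0, 0, 0, 0], [0, 0, 0.5, 0, 0, 0, 0], [0, 0, 0.5, 0, 0, 0, 0], [0, 0, 0.5, 0, 0, 0, 0], [0, 0, 0.5, 0, 0, 0, 0], [0, 0, 0.5, 0, 0, 0, 0]]

```text
time_s: 24.65
eef_pos: [0.4669, -0.1907, 0.1276]
eef_rot: [0.0, 0.994, 0.114, -0.0]
wrist_force: [0.3, -0.1, -3.6]
opening: 0.154
grasp_force: 58.8
```

Request:
jog_arm:
  series:
    - [[0, 0, 0.3, 0, 0, 0, 0], [0, 0, 0.3, 0, 0, 0, 0], [0, 0, 0.3, 0, 0, 0, 0], [0, 0, 0.3, 0, 0, 0, 0], [0, 0, 0.3, 0, 0, 0, 0], [0, 0, 0.3, 0, 0, 0, 0], [0, 0, 0, 0, 0, 0, 0], [0, 0, 0, 0, 0, 0, 0], [0, 0, 0, 0, 0, 0, 0], [0, 0, 0, 0, 0, 0, 0]]

```text
time_s: 25.65
eef_pos: [0.4668, -0.1906, 0.1258]
eef_rot: [-0.0, 0.994, 0.114, -0.0]
wrist_force: [-1.2, -0.1, -4.7]
opening: 0.159
grasp_force: 58.8
```

```bash
python3 f.py
```

```text
[-0.63 -0.38 -3.26 -0.03  0.12  0.  ] [0.35 0.18 0.28 0.01 0.03 0.03] [ 0.4668 -0.1906  0.1258] 25.9
```

Request:
jog_arm:
  series:
    - [[-0.2, 0, 0.3, 0, 0, 0, 0], [0, 0, 0.3, 0, 0, 0, 0], [0, 0, 0.3, 0, 0, 0, 0], [0, 0, 0.3, 0, 0, 0, 0], [0, 0, 0.3, 0, 0, 0, 0], [0, 0, 0.3, 0, 0, 0, 0], [0, 0, 0.3, 0, 0, 0, 0], [0, 0, 0.3, 0, 0, 0, 0], [0, 0, 0, 0, 0, 0, 0], [0, 0, 0, 0, 0, 0, 0]]

```text
time_s: 26.9
eef_pos: [0.4667, -0.1907, 0.1234]
eef_rot: [-0.0, 0.994, 0.114, 0.0]
wrist_force: [0.5, 0.9, -3.2]
opening: 0.156
grasp_force: 58.8
```

```bash
python3 f.py
```

```text
[ 0.15  0.11 -3.21 -0.    0.01  0.  ] [0.4  0.61 0.47 0.03 0.02 0.01] [ 0.4667 -0.1907  0.1234] 27.15
```

Request:
jog_arm:
  series:
    - [[0, 0, 0.5, 0, 0, 0, 0], [0, 0, 0.5, 0, 0, 0, 0], [0, 0, 0.5, 0, 0, 0, 0], [0, 0, 0.5, 0, 0, 0, 0], [0, 0, 0.5, 0, 0, 0, 0], [0, 0, 0.5, 0, 0, 0, 0], [0, 0, 0.5, 0, 0, 0, 0], [0, 0, 0.5, 0, 0, 0, 0], [0, 0, 0, 0, 0, 0, 0], [0, 0, 0, 0, 0, 0, 0]]

```text
time_s: 28.15
eef_pos: [0.4667, -0.1907, 0.1194]
eef_rot: [0.0, 0.994, 0.114, -0.0]
wrist_force: [-0.7, -1.0, -2.6]
opening: 0.161
grasp_force: 58.8
```

```bash
python3 f.py
```

```text
[ 0.46 -0.01 -3.31 -0.02  0.03 -0.02] [0.33 0.4  0.25 0.03 0.03 0.02] [ 0.4667 -0.1907  0.1194] 28.4
```

The shank has entered the socket without contact, so the angle seen through the bore was right. Continuing down.

Request:
jog_arm:
  series:
    - [[0, 0, 0.8, 0, 0, 0, 0], [0, 0, 0.8, 0, 0, 0, 0], [0, 0, 0.8, 0, 0, 0, 0], [0, 0, 0.8, 0, 0, 0, 0], [0, 0, 0.8, 0, 0, 0, 0], [0, 0, 0.8, 0, 0, 0, 0], [0, 0, 0.8, 0, 0, 0, 0], [0, 0, 0.8, 0, 0, 0, 0], [0, 0, 0.8, 0, 0, 0, 0], [0, 0, 0.8, 0, 0, 0, 0]]

```text
time_s: 29.4
eef_pos: [0.4667, -0.1907, 0.1113]
eef_rot: [0.0, 0.994, 0.114, 0.0]
wrist_force: [0.7, 0.4, -3.2]
opening: 0.158
grasp_force: 58.8
```

Request:
jog_arm:
  series:
    - [[0, 0, 0.6, 0, 0, 0, 0], [0, 0, 0.6, 0, 0, 0, 0], [0, 0, 0.6, 0, 0, 0, 0], [0, 0, 0.6, 0, 0, 0, 0], [0, 0, 0.6, 0, 0, 0, 0], [0, 0, 0.6, 0, 0, 0, 0], [0, 0, 0.6, 0, 0, 0, 0], [0, 0, 0, 0, 0, 0, 0], [0, 0, 0, 0, 0, 0, 0], [0, 0, 0, 0, 0, 0, 0]]

```text
time_s: 30.4
eef_pos: [0.4667, -0.1907, 0.1072]
eef_rot: [0.0, 0.994, 0.114, 0.0]
wrist_force: [-0.5, 0.1, -2.4]
opening: 0.159
grasp_force: 58.8
```

```bash
python3 f.py
```

```text
[ 0.16 -0.03 -2.9  -0.01  0.01  0.  ] [0.3  0.51 0.71 0.05 0.03 0.02] [ 0.4667 -0.1907  0.1072] 30.65
```

Shoulder contact is expected near TCP z = 0.103.

Request:
jog_arm:
  series:
    - [[0, 0, 0.3, 0, 0, 0, 0], [0, 0, 0.3, 0, 0, 0, 0], [0, 0, 0.3, 0, 0, 0, 0], [0, 0, 0.3, 0, 0, 0, 0], [0, 0, 0.3, 0, 0, 0, 0], [0, 0, 0.3, 0, 0, 0, 0], [0, 0, 0.3, 0, 0, 0, 0], [0, 0, 0.3, 0, 0, 0, 0], [0, 0, 0.3, 0, 0, 0, 0], [0, 0, 0.3, 0, 0, 0, 0]]

```text
time_s: 31.65
eef_pos: [0.4667, -0.1907, 0.1041]
eef_rot: [-0.0, 0.994, 0.114, -0.0]
wrist_force: [0.4, -0.7, -2.9]
opening: 0.157
grasp_force: 58.8
```

Request:
jog_arm:
  series:
    - [[0, 0, 0.2, 0, 0, 0, 0], [0, 0, 0.2, 0, 0, 0, 0], [0, 0, 0.2, 0, 0, 0, 0], [0, 0, 0.2, 0, 0, 0, 0], [0, 0, 0.2, 0, 0, 0, 0], [0, 0, 0, 0, 0, 0, 0], [0, 0, 0, 0, 0, 0, 0], [0, 0, 0, 0, 0, 0, 0], [0, 0, 0, 0, 0, 0, 0], [0, 0, 0, 0, 0, 0, 0]]

```text
time_s: 32.65
eef_pos: [0.4667, -0.1907, 0.1032]
eef_rot: [0.0, 0.994, 0.114, 0.0]
wrist_force: [-0.2, -1.2, -3.6]
opening: 0.156
grasp_force: 58.8
```

```bash
python3 f.py
```

```text
[ 0.11  0.   -3.03  0.02 -0.01  0.  ] [0.42 0.36 0.44 0.02 0.04 0.02] [ 0.4667 -0.1907  0.1032] 32.9
```

Request:
jog_arm:
  series:
    - [[0, 0, 0.2, 0, 0, 0, 0], [0, 0, 0.2, 0, 0, 0, 0], [0, 0, 0.2, 0, 0, 0, 0], [0, 0, 0.2, 0, 0, 0, 0], [0, 0, 0.2, 0, 0, 0, 0], [0, 0, 0, 0, 0, 0, 0], [0, 0, 0, 0, 0, 0, 0], [0, 0, 0, 0, 0, 0, 0], [0, 0, 0, 0, 0, 0, 0], [0, 0, 0, 0, 0, 0, 0]]

```text
time_s: 33.9
eef_pos: [0.4667, -0.1907, 0.103]
eef_rot: [0.0, 0.994, 0.114, 0.0]
wrist_force: [-4.0, 2.5, 6.4]
opening: 0.156
grasp_force: 60.2
```

```bash
python3 f.py
```

```text
[-3.84  2.22  6.31  0.39  0.64 -0.  ] [0.35 0.34 0.47 0.05 0.02 0.03] [ 0.4667 -0.1907  0.103 ] 34.15
```

Request:
jog_arm:
  series:
    - [[0, 0, -0.3, 0, 0, 0, 0], [0, 0, -0.2, 0, 0, 0, 0], [0, 0, 0, 0, 0, 0, 4], [0, 0, 0, 0, 0, 0, 8], [0, 0, 0, 0, 0, 0, 12], [0, 0, 0, 0, 0, 0, 15], [0, 0, 0, 0, 0, 0, 18], [0, 0, 0, 0, 0, 0, 24], [0, 0, 0, 0, 0, 0, 30], [0, 0, 0, 0, 0, 0, 36]]

```text
time_s: 35.15
eef_pos: [0.4667, -0.1907, 0.1026]
eef_rot: [0.0, 0.994, 0.114, 0.0]
wrist_force: [0.6, -0.1, -0.3]
opening: 0.42
grasp_force: 0.0
```

Request:
jog_arm:
  series:
    - [[0, 0, 0, 0, 0, 0, 45], [0, 0, 0, 0, 0, 0, 50], [0, 0, -5, 0, 0, 0, 50], [0, 0, -12, 0, 0, 0, 50], [0, 0, -20, 0, 0, 0, 50], [0, 0, -25, 0, 0, 0, 50], [0, 0, -25, 0, 0, 0, 50], [0, 0, -20, 0, 0, 0, 50], [0, 0, -12, 0, 0, 0, 50], [0, 0, -5, 0, 0, 0, 50]]

```text
time_s: 36.15
eef_pos: [0.4674, -0.1912, 0.2287]
eef_rot: [0.001, 0.994, 0.114, 0.001]
wrist_force: [-0.2, -0.2, -0.7]
opening: 0.585
grasp_force: 0.0
```

```bash
python3 - <<'E'
from h import *
s=cam('side');w=cam('wrist')
P=pts(s);hsv=cv2.cvtColor(s['frame'],cv2.COLOR_BGR2HSV)
m=(hsv[...,0]<14)&(hsv[...,1]>190)&(abs(P[...,0]-.466)<.04)&(abs(P[...,1]+.19)<.04)&(P[...,2]>.125)
print('grip z',np.percentile(P[m][:,2],[2,50,98]),m.sum())
cv2.imwrite('pics/e.png',np.hstack([cv2.resize(s['frame'][75:155,270:350],(400,400),interpolation=cv2.INTER_CUBIC),cv2.resize(w['frame'][64:320,128:384],(400,400))]))
E
python3 f.py
```

```text
grip z [0.13579606 0.16026249 0.17944491] 339
[-0.14  0.07 -0.28  0.02 -0.02  0.01] [0.42 0.62 0.37 0.03 0.02 0.01] [ 0.4662 -0.1903  0.2256] 36.5
```

View pics/e.png

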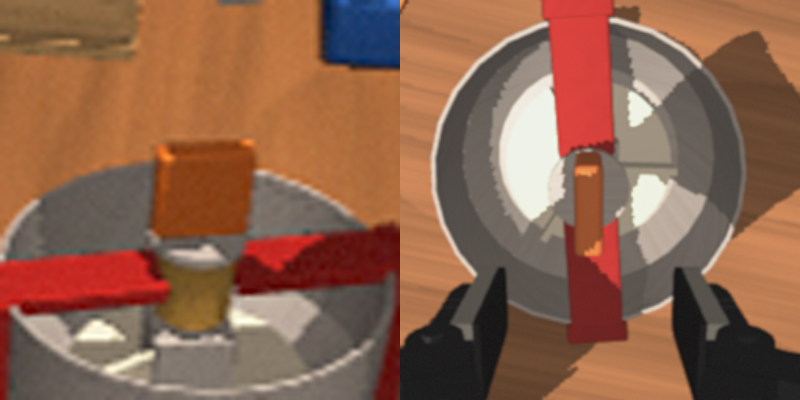

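The shaft stands upright with its shoulder on the bush, at about (200,250) in the side half. The grip top is at 0.178–0.179 m, matching the expected 0.178 m, and the fingers are well clear.

```bash
python3 -c "
from bench import ctrl
print(ctrl.hand_in())"
```

```text
the job is handed in; nothing more can be done
None
```

The shaft is fully home in the mill and released, and the job was handed in at about 36.5 s; the hand-in call returned no verdict. The square went straight in at the socket angle seen through the bush, so no turning on the hub was needed. The highest contact force I read was about 10 N, and I steered clear of the jars, spoon, lid and ring.

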